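Back off the boathouse winch

TASK

A new line has to be fitted to the empty bench winch. Lift the holding pawl off the ratchet wheel and throw it right back, past upright, so that it stays back; then turn the crank backwards, over the top and away from the robot, until the crank arm stands straight up. Leave both like that, and do not knock over the tall sample bottle beside the winch.

Things in the scene. Friction and masses are not known exactly. Their poses are not given: they have to be found in the camera images.
- winch: Grey bench winch, bolted down. Origin on the bench under the drum's middle; z up, y left along the axle, x across it, away from the robot. Axle 110 mm above the bench. Left (y 59 to 71 mm): steel ratchet wheel, 112 mm across, 12 teeth; grey post and pawl beyond it. Right (y -72): crank arm, its black handle bar 22 mm thick along y, from y -84 to -164, 75 mm off the axle.
- drum (a joint): Angle q of crank, drum and ratchet wheel together (rad). 0: crank arm straight up; negative: leaning to the robot (start -1.15 to -0.75); positive: away. Handle's middle in the winch frame: x 75 sin q, y -124, z 110 + 75 cos q (mm). Positive turning is backwards: the pawl stops it within one tooth (30 degrees) while on the wheel. Light drag (about 4 N at the handle), stays where left.
- pawl (a joint): Angle p (rad) of the pawl: steel bar, 54 mm, nose to the robot, on a pin at x 85, z 152. 0: level, between teeth (to 0.3 on a tooth); 1.95: thrown back at its stop. Swings freely: let go before upright (1.57) it drops shut, past it stays back. Its finger rod, 10 mm thick along y, sticks out left, y 71 to 135, at x 85 - 40 cos p, z 152 + 40 sin p (mm, winch frame); pinch it and follow the arc.
- bottle: Loose tall sample bottle, whitish plastic, narrow neck, white cap, 56 mm across, 150 mm tall, standing on the bench 250 to 310 mm left or right of the winch's middle; origin at the centre of its foot. A bystander: it must stay standing.

How it is judged (in metres and radians):
On the way, in this order (a step that is already met when the one before it is completed fails the run):
1. the pawl is lifted and thrown back past upright while the crank still leans towards the robot (value of joint pawl above 1.7 rad and value of joint drum below -0.21 rad), for 0.2 s.
2. the crank is turned back until it stands upright, within 0.2 rad (value of joint drum between -0.2 and 0.2 rad and value of joint pawl above 1.7 rad), for 0.2 s.
At the end, for the whole second after the job is handed in: The pawl rests thrown back past upright (joint above 1.7 rad) and the crank arm stands straight up within 0.2 rad, at rest (all of step 2 and velocity of joint drum between -0.05 and 0.05 rad/s); the robot touches nothing.
It fails at once if the sample bottle is knocked over (angle between bottle's own z axis and vertical above 0.6 rad).
It also fails if it takes over 53 s, if anything falls off the work surface, if the arm or the gripper's body presses on something with over 40 N, if the wrist force passes 120 N, or if a joint passes its speed limit or range.

ROBOT

A 7-joint arm with a two-finger parallel gripper is mounted at the origin on the work surface. World frame = base frame: x ahead of the robot, y to its left, z up, the work surface at z = 0. Lengths are in mm, angles in rad, forces in N, time in s.
With the tool pointing down it reaches from about 350 to 900 mm from the base axis. Payload 7.2 kg.
Tool frame: the origin (TCP) lies midway between the tips of the shut fingers; the grasp point (between the pads) lies 19 mm behind it; z points along the fingers, y is the direction in which the jaws open and shut (so a half turn about z gives the same grasp; the last joint's range is limited). The gripper opens to 88 mm and grips with 3 to 60 N. Pads are 20 mm wide; open, the fingers measure 115 mm over their backs; the gripper's body (75 mm by 178 mm) begins 61 mm behind the grasp point.
Start: joints at [-1.287, 0.411, -0.013, 1.596, 0.006, 1.134, -0.082], TCP at [215.377, 586.721, 222.653] pointing down, gripper open.
Joint ranges: [-2.95, 2.95], [-0.29, 1.99], [-1.47, 1.44], [0.14, 2.54], [-1.03, 4.17], [0.13, 1.85], [-2.86, 2.86]. Speed limits (rad/s): [2.39, 2.39, 3.01, 3.01, 3.14, 3.14, 3.14].

INTERFACE

Orientations are given as a rotation vector (axis times angle).
In Python, from station import r gives the robot as it stands. The module is installed in compiled form; this text tells all that it offers.
- The arm moves only by the shell command python3 -m jog 'ROWS' [FORCE]. ROWS is JSON, one flat list of numbers, 7 for each row, row after row: the shift along the tool's x, y, z in m, then the turn, a rotation vector about the tool's x, y, z in degrees, then the gripper command: -1 is shut, 1 is fully open, values between are in proportion. In form: [x, y, z, ax, ay, az, claw, x, y, z, ax, ay, az, claw, ...]. A call has exactly 8 rows; each row shifts and turns the commanded pose from where the row before left it, along the tool's axes as they then stand; what a row does not reach is not made up. A row lasts 1/10 s, in which the tool goes at most 50 mm and 8.59 degrees, less where a joint would pass 70% of its speed; a pose out of reach is approached as far as the arm can. A call with a gripper value outside its range is refused whole. The fingers move at their own pace and stop on an object; FORCE is the grip in N (left out, the last holds). Time passes only in rows, so rows that do not move let the fingers close, or fill a call up. It gives the time, the measured TCP pose, the force and the opening at its end, in the units of the state.
- r.sense(): the state, without advancing time (a new reading comes with each control period).
- r.camera(name): name is "scene" or "top" or "wrist"; returns the picture (480x640x3 uint8, red, green, blue); there is no depth.
- r.camera_info(name): a dict with "fx", "fy", "cx", "cy" (pixels), "extrinsics" (4x4, takes a point from camera to world coordinates). Camera axes: x right, y down, z forward; pixel columns grow to the right and rows downward; lengths in mm; the calibration is good to about 2 mm. The wrist camera is an equidistant fisheye: a pixel r from the principal point sees the ray r / f radians off the axis. A picture is of the moment at which its call begins: read the wrist's pose just before it. camera_info takes no time and is no camera call; for the wrist camera it gives the pose at the moment of the call.
- r.finish_job(): hands the job in, once; it reports no verdict.
The state is a dict: "clock": time; "q": joint angles; "joint_velocities": joint speeds; "joint_efforts": joint torques, N m; "position": TCP position; "orientation": TCP orientation; "wrist_force": force on the tool from outside, world axes, zero at the start; "ft_torque": the same for the moment, N m; "gripper_width": finger opening in mm.
Only numpy, scipy, OpenCV 4.12 (cv2) and the standard library are available. Lean on these libraries where they do the work, as an engineer would, in place of code of your own. Each camera call takes 0.05 s, during which the arm holds its last target.

## Working session

There is one attempt and no reset: what is moved stays moved. The work goes in short steps, Python scripts to look and compute and a shell command to move; the robot and the scene stay as the last step left them, time stands still between calls to the robot, and variables do not carry over. Pictures are saved under pics/ and viewed, and the job is handed in when it is done.

```bash
mkdir -p pics; python3 - <<'E'
from station import r
import cv2,json
s=r.sense()
for k,v in s.items(): print(k,v)
for n in("scene","top","wrist"):
    i=r.camera_info(n); print(n,i)
    cv2.imwrite(f"pics/{n}0.png",r.camera(n)[:,:,::-1])
E
```

```text
clock 0.0
q [-1.28721027  0.41189482 -0.01271458  1.59702015  0.00557006  1.1342849
 -0.08222829]
joint_velocities [ 2.47870935e-07  5.93581857e-04  9.45594322e-06 -4.84052049e-04
  2.69192493e-04  9.05324853e-04 -3.00693196e-03]
joint_efforts [ 4.74504341e-04 -5.87949371e+01  6.42271098e-01 -2.91075879e+01
 -5.36351628e-02  1.82036427e-02  1.72621080e-04]
position [215.21804024 586.25203678 221.82199697]
orientation [-5.49727198e-01 -3.09292527e+00  2.45076150e-03]
wrist_force [-0.44584931 -0.55258534 -0.91845236]
ft_torque [0.0044974  0.00563643 0.00488818]
gripper_width 87.93390068745096
scene {'fx': 467.3678373430754, 'fy': 467.3678373430754, 'cx': 316.27218126757936, 'cy': 238.35065115141362, 'extrinsics': array([[-6.68158162e-01,  6.16358929e-01, -4.16732937e-01,
         8.89117087e+02],
       [ 7.43989251e-01,  5.48460714e-01, -3.81668493e-01,
         2.29112758e+02],
       [-6.68313938e-03, -5.65059745e-01, -8.25022921e-01,
         7.28343547e+02],
       [ 0.00000000e+00,  0.00000000e+00,  0.00000000e+00,
         1.00000000e+00]])}
top {'fx': 501.6425538651116, 'fy': 5
[... 190 characters left out ...]
01,  1.10427774e-02,  1.55460648e-02,
        -7.73396130e+01],
       [-1.72366664e-02, -1.74665212e-01, -9.84476999e-01,
         8.85442979e+02],
       [ 0.00000000e+00,  0.00000000e+00,  0.00000000e+00,
         1.00000000e+00]])}
wrist {'fx': 371.64829954431775, 'fy': 371.64829954431775, 'cx': 318.4093694286785, 'cy': 241.5969625717089, 'extrinsics': array([[ 3.45270340e-01,  9.02259389e-01,  2.58295155e-01,
         1.46114726e+02],
       [ 9.38502394e-01, -3.31559584e-01, -9.63405315e-02,
         6.12108599e+02],
       [-1.28391490e-03,  2.75674149e-01, -9.61250287e-01,
         3.83346490e+02],
       [ 0.00000000e+00,  0.00000000e+00,  0.00000000e+00,
         1.00000000e+00]])}
```

View pics/scene0.png

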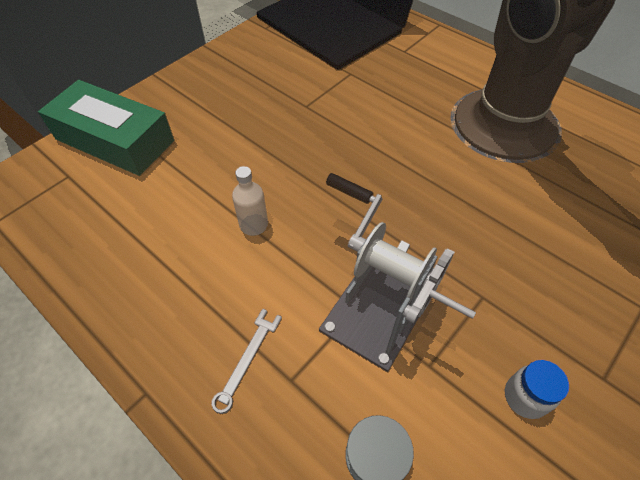

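View pics/top0.png

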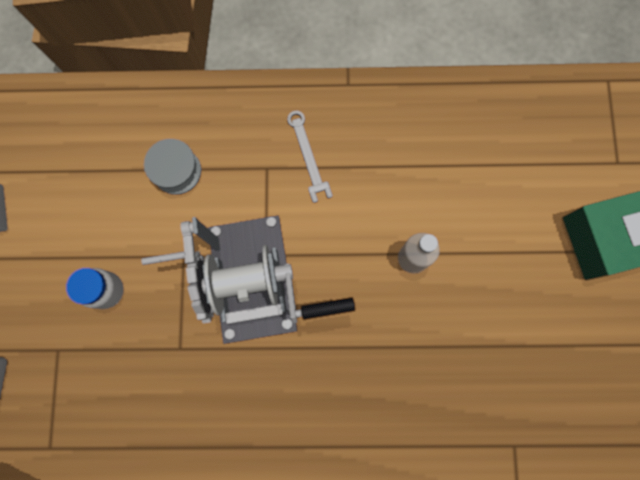

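View pics/wrist0.png

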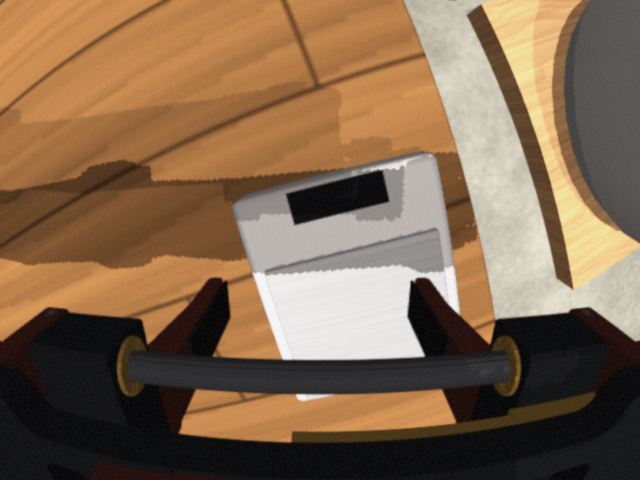

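Scene: the winch is near (395,280), with its crank handle at (350,188), the pawl finger rod at (455,305) and the bottle at (250,205). In the top view, the finger rod runs (145,261)–(183,256), the handle is at (328,308) and the bottle at (420,255). I'll zoom in next.

```bash
python3 - <<'E'
import cv2
a=cv2.imread("pics/top0.png")[200:360,130:370]; cv2.imwrite("pics/topc.png",cv2.resize(a,None,fx=3.3,fy=3.3,interpolation=2))
a=cv2.imread("pics/scene0.png")[160:380,310:490]; cv2.imwrite("pics/scenec.png",cv2.resize(a,None,fx=2.7,fy=2.7,interpolation=2))
E
```

```text
(no output)
```

View pics/topc.png

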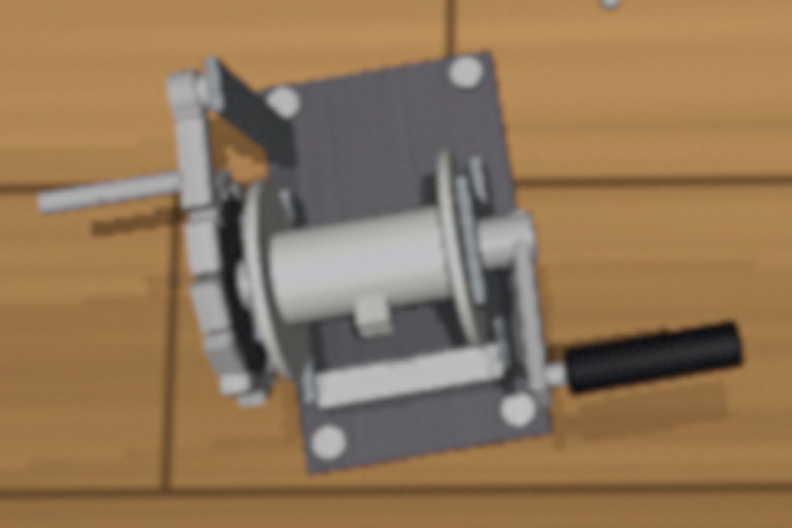

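View pics/scenec.png

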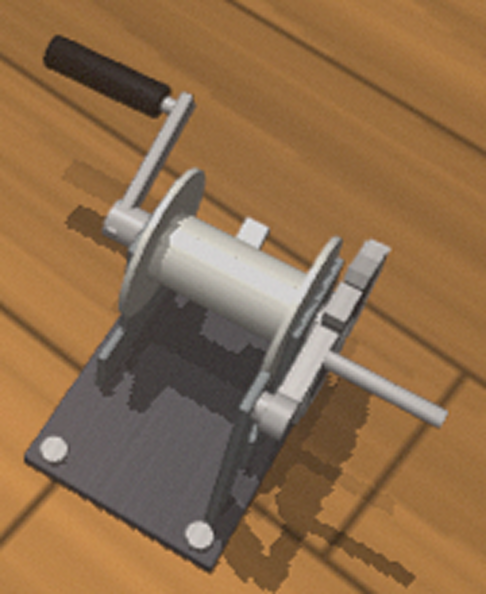

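```bash
cat > h.py <<'E'
import numpy as np
from station import r
def ray(n,p):
    i=r.camera_info(n);E=i["extrinsics"]
    d=E[:3,:3]@np.array([(p[0]-i["cx"])/i["fx"],(p[1]-i["cy"])/i["fy"],1]);return E[:3,3],d/np.linalg.norm(d)
def plane(n,p,z):
    o,d=ray(n,p);return o+d*(z-o[2])/d[2]
def tri(a,b,n1="top",n2="scene"):
    o,d=ray(n1,a);O,D=ray(n2,b)
    t=np.linalg.lstsq(np.c_[d,-D],O-o,rcond=None)[0]
    x,y=o+d*t[0],O+D*t[1];return (x+y)/2,np.linalg.norm(x-y)
def proj(n,P):
    i=r.camera_info(n);E=i["extrinsics"];c=E[:3,:3].T@(np.array(P)-E[:3,3]);return c[0]/c[2]*i["fx"]+i["cx"],c[1]/c[2]*i["fy"]+i["cy"]
E
python3 - <<'E'
from h import *
np.set_printoptions(precision=1,suppress=True)
T=lambda x,y:(130+x/3.3,200+y/3.3)
S=lambda x,y:(310+x/2.7,160+y/2.7)
for n,a,b in[("rodtip",(42,202),(440,418)),("rodbase",(180,182),(332,357)),("hfar",(737,343),(52,52)),("hnear",(570,370),(164,98)),("screwR",(465,71),(54,449)),("screwL",(283,101),(200,535))]:
    print(n,*tri(T(*a),S(*b)))
sc=[plane("top",T(*p),10) for p in[(465,71),(283,101),(327,441),(517,409)]]
print(np.array(sc)); print(np.mean(sc,0))
v=(sc[1]-sc[0]+sc[2]-sc[3]);print("yaw from y",np.degrees(np.arctan2(-v[0],v[1])))
v=(sc[0]-sc[3]+sc[1]-sc[2]);print("yaw from x",np.degrees(np.arctan2(v[1],v[0])))
print("bottle foot", plane("scene",(255,226),0), tri((428,243),(244,173)))
E
```

```text
rodtip [551.8 202.9 154.1] 0.8289967552201312
rodbase [559.5 142.6 153.5] 2.4298126098545483
hfar [ 486.7 -108.4  137.2] 0.02123910522763906
hnear [474.2 -32.3 142.6] 2.88970552662459
screwR [642.8  31.4  11.7] 0.7285667176333764
screwL [627.1 130.2  12. ] 1.5150260434934084
[[643.4  31.3  10. ]
 [627.9 130.1  10. ]
 [445.8 101.6  10. ]
 [461.5   2.1  10. ]]
[544.7  66.3  10. ]
yaw from y 8.942578833031472
yaw from x 9.003388889721363
bottle foot [ 578.2 -215.2    0. ] (array([ 575.8, -221.2,  143.9]), np.float64(0.9600835323001946))
```

Measurements agree. Yaw is about 9°, the origin about (528.4, 63.7), and the handle puts q near -1.15. The rod pinch point is about (555, 181, 153). Next I'll plan the approach as equal rows.

```bash
cat >> h.py <<'E'
from scipy.spatial.transform import Rotation as Ro
O=np.array([528.4,63.7,0]);yaw=np.radians(9.0);Rw=Ro.from_rotvec([0,0,yaw]).as_matrix()
def W(l): return O+Rw@np.array(l,float)
def L(w): return Rw.T@(np.array(w)-O)
def plan(target,n,az=None,s=None):
    "equal rows: tool-down, tool y at angle az (deg) in world"
    s=s or r.sense(); R0=Ro.from_rotvec(s["orientation"]); p=np.array(s["position"])
    if az is None: R1=R0
    else:
        a=np.radians(az); y=np.array([np.cos(a),np.sin(a),0]);z=np.array([0,0,-1.]);R1=Ro.from_matrix(np.c_[np.cross(y,z),y,z])
    v=(R0.inv()*R1).as_rotvec()/n; A=np.zeros((3,3)); R=R0
    for k in range(n): A+=R.as_matrix(); R=R*Ro.from_rotvec(v)
    return np.round(np.linalg.solve(A,np.array(target)-p)/1000,4),np.round(np.degrees(v),2)
E
python3 - <<'E'
from h import *
t=W([45,112,215]);print(t,plan(t,16,9),L([480,-70,140]))
E
```

```text
[555.32531524 181.36064507 215.        ] (array([-0.0346, -0.0008,  0.0004]), array([-0. ,  0. ,  3.8])) [ -68.71940366 -124.48250303  140.        ]
```

```bash
python3 -m jog '[-0.0346,-0.0008,0.0004,0,0,3.8,0.2,-0.0346,-0.0008,0.0004,0,0,3.8,0.2,-0.0346,-0.0008,0.0004,0,0,3.8,0.2,-0.0346,-0.0008,0.0004,0,0,3.8,0.2,-0.0346,-0.0008,0.0004,0,0,3.8,0.2,-0.0346,-0.0008,0.0004,0,0,3.8,0.2,-0.0346,-0.0008,0.0004,0,0,3.8,0.2,-0.0346,-0.0008,0.0004,0,0,3.8,0.2]' && python3 -m jog '[-0.0346,-0.0008,0.0004,0,0,3.8,0.2,-0.0346,-0.0008,0.0004,0,0,3.8,0.2,-0.0346,-0.0008,0.0004,0,0,3.8,0.2,-0.0346,-0.0008,0.0004,0,0,3.8,0.2,-0.0346,-0.0008,0.0004,0,0,3.8,0.2,-0.0346,-0.0008,0.0004,0,0,3.8,0.2,-0.0346,-0.0008,0.0004,0,0,3.8,0.2,-0.0346,-0.0008,0.0004,0,0,3.8,0.2]'
python3 - <<'E'
from h import *
import cv2
r.camera("top");s=r.sense();print(s["position"],s["orientation"],s["clock"],s["gripper_width"],L(s["position"]))
print(plan(W([45,112,134]),4,9))
cv2.imwrite("pics/w1.png",r.camera("wrist")[:,:,::-1])
E
```

```text
clock: 0.95
position: [441.1, 429.5, 219.1]
orientation: [-1.345, -2.839, 0.001]
wrist_force: [-0.2, 0.9, -1.2]
gripper_width: 52.5
clock: 1.75
position: [555.3, 180.8, 216.0]
orientation: [-2.043, -2.387, 0.0]
wrist_force: [1.0, 0.2, -0.2]
gripper_width: 52.6
[556.66419391 173.32754876 216.27394316] [ 2.05401625  2.37337619 -0.00364174] 1.8 52.78532853124925 [ 45.06574172 103.85635767 216.27394316]
(array([ 0.0021, -0.    ,  0.0206]), array([ 0.  ,  0.05, -0.19]))
```

View pics/w1.png

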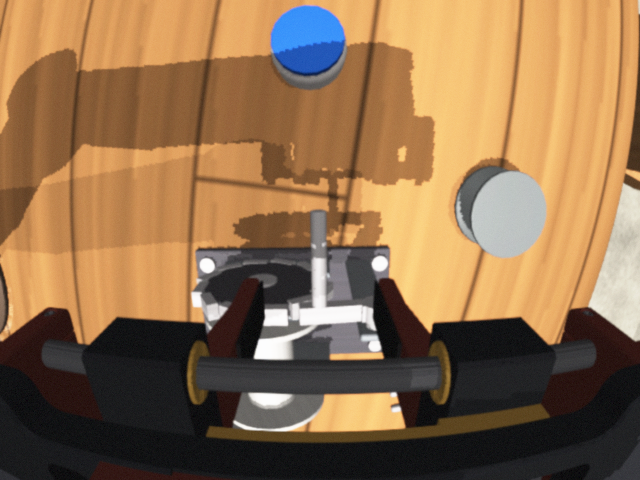

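The wrist view shows the rod (318,215–300) centred between the open fingers. I'll go straight down, letting it settle first, because commands are relative to the commanded pose.

```bash
python3 -m jog '[0,0,0,0,0,0,0.2,0,0,0.013,0,0,0,0.2,0,0,0.017,0,0,0,0.2,0,0,0.017,0,0,0,0.2,0,0,0.017,0,0,0,0.2,0,0,0.013,0,0,0,0.2,0,0,0.005,0,0,0,0.2,0,0,0,0,0,0,0.2]' 10
python3 - <<'E'
from h import *
import cv2
s=r.sense();print(s["orientation"],L(s["position"]))
cv2.imwrite("pics/w2.png",r.camera("wrist")[:,:,::-1])
cv2.imwrite("pics/s2.png",r.camera("scene")[:,:,::-1])
E
```

```text
clock: 2.65
position: [554.4, 182.7, 133.3]
orientation: [-2.038, -2.39, 0.002]
wrist_force: [-0.3, -0.4, -0.3]
gripper_width: 52.5
[-2.03762935e+00 -2.39020404e+00  2.23250146e-03] [ 44.31997357 113.42287138 133.25622208]
```

View pics/w2.png

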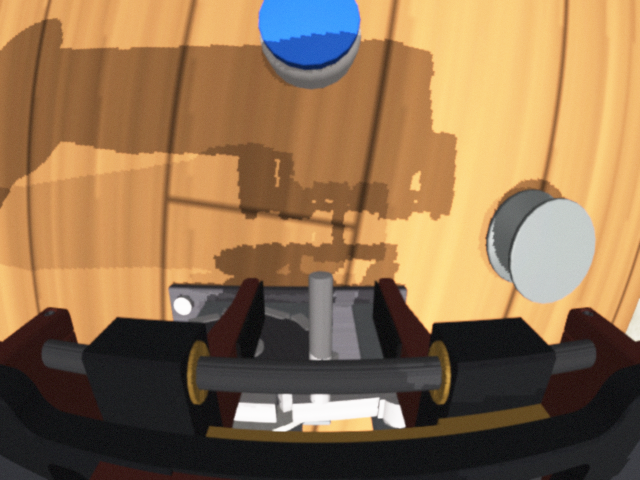

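View pics/s2.png

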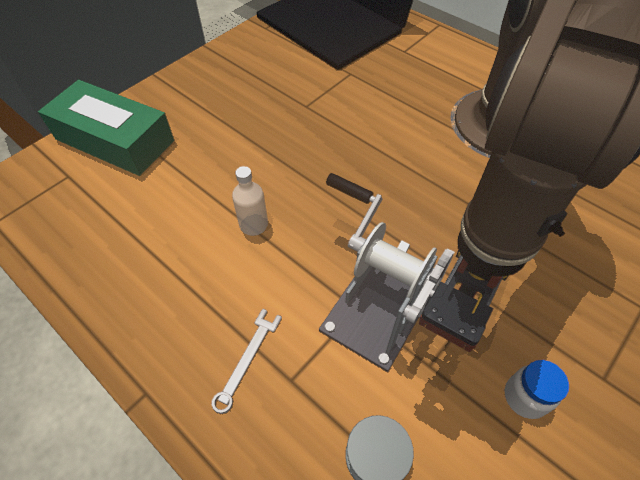

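The rod (col 320) lies between the fingers, and nothing else is touched. I'll close on it at 10 N.

```bash
python3 -m jog '[0,0,0,0,0,0,-1,0,0,0,0,0,0,-1,0,0,0,0,0,0,-1,0,0,0,0,0,0,-1,0,0,0,0,0,0,-1,0,0,0,0,0,0,-1,0,0,0,0,0,0,-1,0,0,0,0,0,0,-1]' 12
python3 - <<'E'
from h import *
s=r.sense();print(L(s["position"]),Ro.from_rotvec(s["orientation"]).as_matrix().round(3))
a=[85-40*np.cos(p) for p in np.linspace(0,1.95,14)];b=[40*np.sin(p) for p in np.linspace(0,1.95,14)]
print(np.c_[np.diff(a),-np.diff(b)].round(1).tolist())
E
```

```text
clock: 3.55
position: [555.4, 182.3, 134.3]
orientation: [2.039, 2.389, 0.001]
wrist_force: [1.9, 1.0, -0.7]
gripper_width: 9.5
[ 45.20323597 112.87094699 134.34611544] [[-0.157  0.988  0.001]
 [ 0.988  0.157  0.   ]
 [ 0.     0.001 -1.   ]]
[[0.4, -6.0], [1.3, -5.8], [2.2, -5.6], [3.0, -5.2], [3.7, -4.7], [4.4, -4.1], [5.0, -3.4], [5.4, -2.6], [5.7, -1.7], [5.9, -0.9], [6.0, 0.0], [5.9, 0.9], [5.7, 1.8]]
```

```bash
python3 -m jog '[0,0.0004,-0.006,0,0,0,-1,0,0.0013,-0.0058,0,0,0,-1,0,0.0022,-0.0056,0,0,0,-1,0,0.003,-0.0052,0,0,0,-1,0,0.0037,-0.0047,0,0,0,-1,0,0.0044,-0.0041,0,0,0,-1,0,0.005,-0.0034,0,0,0,-1,0,0.0054,-0.0026,0,0,0,-1]'
python3 - <<'E'
from h import *
import cv2
s=r.sense();print(L(s["position"]),s["wrist_force"])
cv2.imwrite("pics/s3.png",r.camera("scene")[:,:,::-1])
cv2.imwrite("pics/w3.png",r.camera("wrist")[:,:,::-1])
E
```

```text
clock: 4.35
position: [579.8, 185.6, 170.4]
orientation: [-2.039, -2.389, 0.004]
wrist_force: [1.6, 0.1, -9.8]
gripper_width: 9.5
[ 69.80743077 112.39187813 170.43136951] [ 1.57399126  0.08431677 -9.83153364]
```

View pics/w3.png

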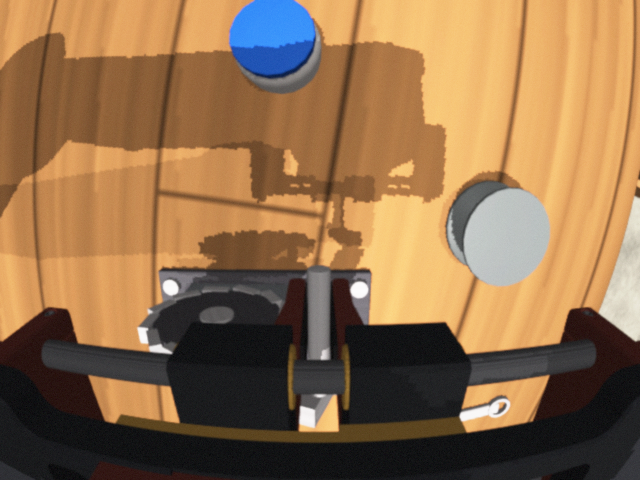

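View pics/s3.png

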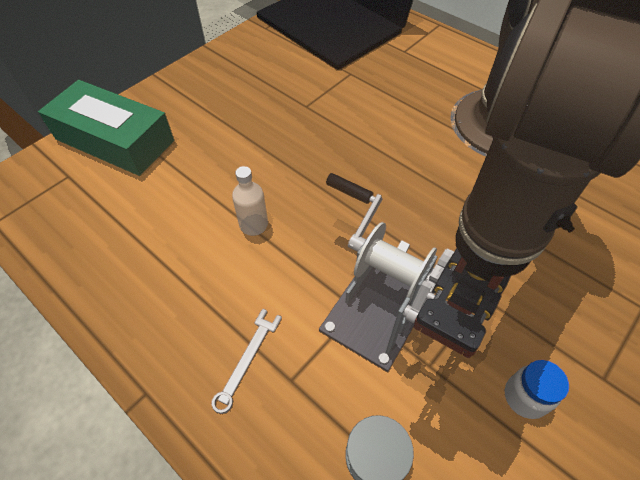

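The fingers still hold the rod (318,270–350) and the pawl is rising. I'll continue over the top.

```bash
python3 -m jog '[0,0.0057,-0.0017,0,0,0,-1,0,0.0059,-0.0009,0,0,0,-1,0,0.006,0,0,0,0,-1,0,0.0059,0.0009,0,0,0,-1,0,0.0057,0.0018,0,0,0,-1,0,0,0,0,0,0,-1,0,0,0,0,0,0,-1,0,0,0,0,0,0,-1]'
python3 - <<'E'
from h import *
import cv2
s=r.sense();print(L(s["position"]),s["wrist_force"])
cv2.imwrite("pics/t4.png",r.camera("top")[200:360,130:370,::-1])
cv2.imwrite("pics/w4.png",r.camera("wrist")[:,:,::-1])
E
```

```text
clock: 5.25
position: [609.4, 190.9, 172.1]
orientation: [2.039, 2.389, 0.001]
wrist_force: [-1.8, -3.0, 4.8]
gripper_width: 9.6
[ 99.93075588 112.95068034 172.11043933] [-1.75574684 -2.95179653  4.80245508]
```

View pics/w4.png

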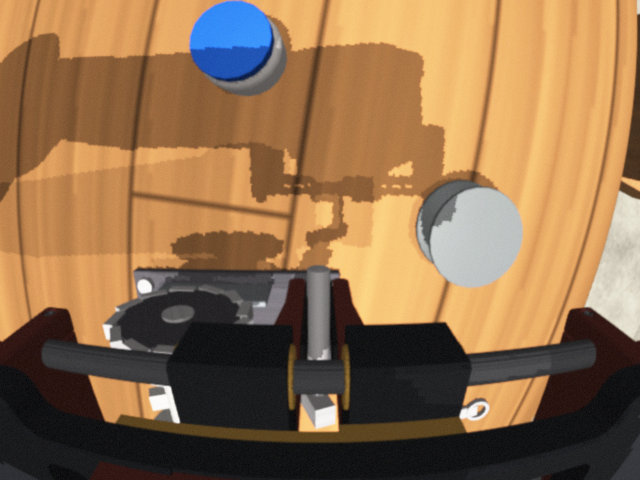

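View pics/t4.png

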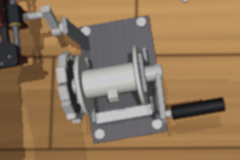

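The rod now reads x=99.9, which matches p≈1.95, and the top view shows the pawl thrown back. I'll open and rise.

```bash
python3 -m jog '[0,0,0,0,0,0,0.2,0,0,0,0,0,0,0.2,0,0,0,0,0,0,0.2,0,0,0,0,0,0,0.2,0,0,-0.015,0,0,0,0.2,0,0,-0.025,0,0,0,0.2,0,0,-0.025,0,0,0,0.2,0,0,-0.025,0,0,0,0.2]'
python3 - <<'E'
from h import *
import cv2
s=r.sense();print(L(s["position"]),s["wrist_force"])
cv2.imwrite("pics/t5.png",cv2.resize(r.camera("top")[200:360,130:370,::-1],None,fx=3.3,fy=3.3))
cv2.imwrite("pics/w5.png",r.camera("wrist")[:,:,::-1])
E
```

```text
clock: 6.15
position: [609.1, 190.7, 263.7]
orientation: [2.039, 2.389, 0.001]
wrist_force: [-0.0, 0.5, 0.4]
gripper_width: 52.6
[ 99.62258974 112.81025837 263.73890738] [-0.0025885   0.51423591  0.36287807]
```

View pics/w5.png

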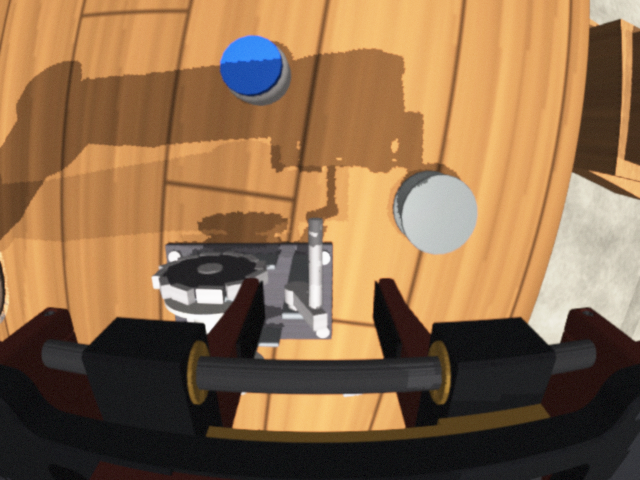

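View pics/t5.png

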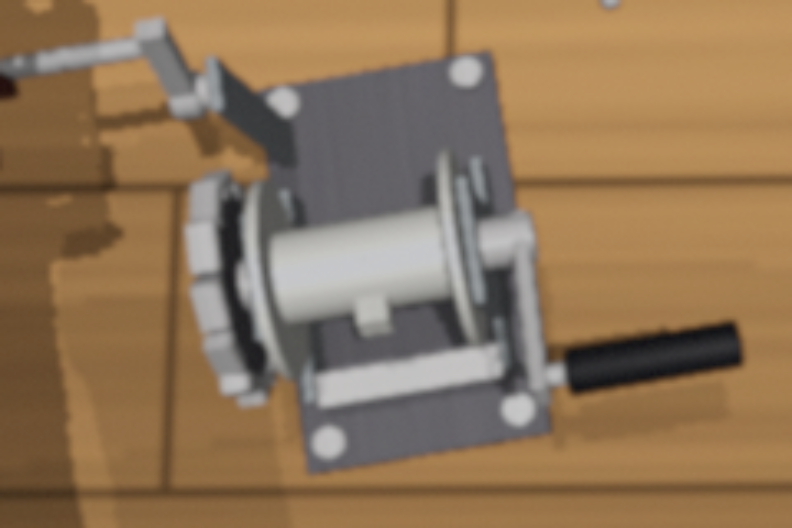

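The pawl stays back on its stop, and the crank hasn't moved (handle at crop (650,357)). Now I'll cross over to the handle, which sits at local (-68.5,-124.5,140).

```bash
python3 -m jog '[-0.02,-0.014,0,0,0,0,0.2,-0.035,-0.0245,0,0,0,0,0.2,-0.04,-0.0285,0,0,0,0,0.2,-0.04,-0.0285,0,0,0,0,0.2,-0.04,-0.0285,0,0,0,0,0.2,-0.035,-0.0245,0.01,0,0,0,0.2,-0.02,-0.014,0.01,0,0,0,0.2,-0.007,-0.0055,0.01,0,0,0,0.2]' && python3 -m jog '[0,0,0,0,0,0,0.2,0,0,0.01,0,0,0,0.2,0,0,0.01,0,0,0,0.2,0,0,0.01,0,0,0,0.2,0,0,0,0,0,0,0.2,0,0,0,0,0,0,0.2,0,0,0,0,0,0,0.2,0,0,0,0,0,0,0.2]'
python3 - <<'E'
from h import *
import cv2
s=r.sense();print(L(s["position"]),s["wrist_force"])
cv2.imwrite("pics/s6.png",r.camera("scene")[:,:,::-1])
cv2.imwrite("pics/w6.png",r.camera("wrist")[:,:,::-1])
E
```

```text
clock: 7.05
position: [479.2, -72.2, 231.7]
orientation: [2.044, 2.385, 0.001]
wrist_force: [0.7, 0.3, 1.0]
gripper_width: 52.7
clock: 7.85
position: [480.6, -69.7, 201.9]
orientation: [2.039, 2.389, 0.001]
wrist_force: [0.2, 0.3, 0.6]
gripper_width: 52.4
[ -68.06656    -124.28064654  201.89901766] [0.203571   0.28485994 0.59356351]
```

View pics/w6.png

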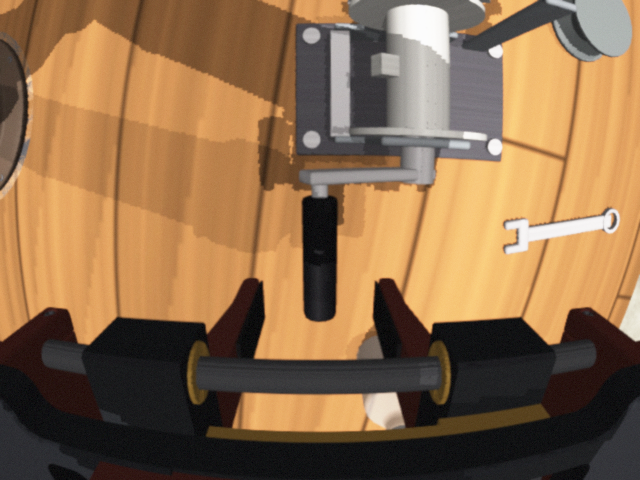

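View pics/s6.png

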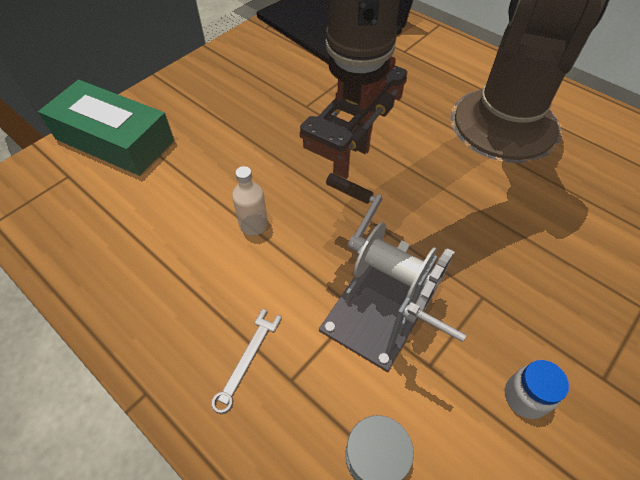

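The handle (320,200–320) is centred between the jaws and the pawl is still back (rod at scene (463,337)). I'll descend 80 mm and close.

```bash
python3 -m jog '[0,0,0.012,0,0,0,0.2,0,0,0.018,0,0,0,0.2,0,0,0.02,0,0,0,0.2,0,0,0.018,0,0,0,0.2,0,0,0.012,0,0,0,0.2,0,0,0,0,0,0,0.2,0,0,0,0,0,0,0.2,0,0,0,0,0,0,0.2]' && python3 -m jog '[0,0,0,0,0,0,-1,0,0,0,0,0,0,-1,0,0,0,0,0,0,-1,0,0,0,0,0,0,-1,0,0,0,0,0,0,-1,0,0,0,0,0,0,-1,0,0,0,0,0,0,-1,0,0,0,0,0,0,-1]' 12
python3 - <<'E'
from h import *
s=r.sense();print(L(s["position"]),s["wrist_force"])
x,z=L(s["position"])[[0,2]];z+=19-110
print("q by angle",np.arctan2(x,z),"rad",np.hypot(x,z))
for q0 in(-1.15,):
  q=np.linspace(q0,0,17);print(np.c_[75*np.diff(np.sin(q)),-75*np.diff(np.cos(q))].round(1).tolist())
E
```

```text
clock: 8.75
position: [480.9, -69.8, 122.2]
orientation: [2.039, 2.389, 0.001]
wrist_force: [0.6, -0.2, -0.3]
gripper_width: 52.6
clock: 9.55
position: [481.2, -69.6, 121.8]
orientation: [2.038, 2.389, 0.002]
wrist_force: [5.6, 0.7, -2.5]
gripper_width: 21.8
[ -67.50301549 -124.24650643  121.76423379] [ 5.62061946  0.68590448 -2.49109515]
q by angle -1.1431742561194251 rad 74.18284964454888
[[2.4, -4.8], [2.7, -4.7], [3.0, -4.4], [3.4, -4.2], [3.7, -4.0], [3.9, -3.7], [4.2, -3.4], [4.4, -3.1], [4.6, -2.8], [4.8, -2.4], [5.0, -2.1], [5.1, -1.7], [5.2, -1.3], [5.3, -1.0], [5.4, -0.6], [5.4, -0.2]]
```

The handle is gripped (21.8 mm) and q≈-1.14. Next I'll follow the arc.

```bash
python3 -m jog '[0,0.0024,-0.0048,0,0,0,-1,0,0.0027,-0.0047,0,0,0,-1,0,0.003,-0.0044,0,0,0,-1,0,0.0034,-0.0042,0,0,0,-1,0,0.0037,-0.004,0,0,0,-1,0,0.0039,-0.0037,0,0,0,-1,0,0.0042,-0.0034,0,0,0,-1,0,0.0044,-0.0031,0,0,0,-1]'
python3 - <<'E'
from h import *
s=r.sense();print(L(s["position"]),s["wrist_force"])
import cv2
cv2.imwrite("pics/s7.png",r.camera("scene")[:,:,::-1])
E
```

```text
clock: 10.35
position: [502.5, -66.2, 153.5]
orientation: [-2.035, -2.382, 0.01]
wrist_force: [-19.8, -2.6, 14.3]
gripper_width: 21.8
[ -45.92369622 -124.25333373  153.51920322] [-19.80043105  -2.58542787  14.32134689]
```

View pics/s7.png

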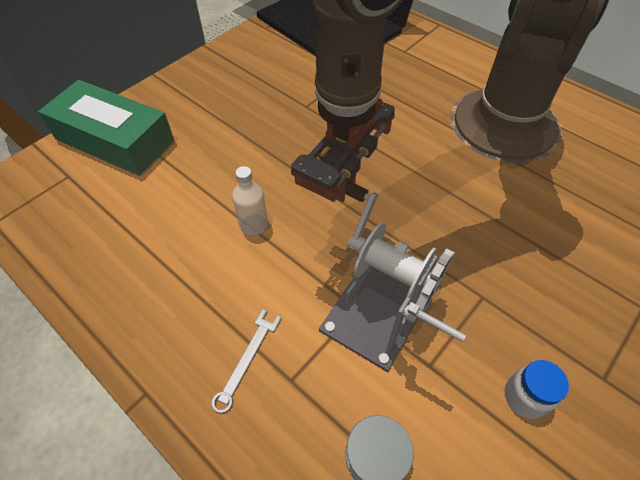

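The crank is turning with it. The force is mostly radial, so I'm about 1–2 mm inside the arc. I'll continue slightly higher.

```bash
python3 -m jog '[0,0.004,-0.0035,0,0,0,-1,0,0.0045,-0.003,0,0,0,-1,0,0.005,-0.0021,0,0,0,-1,0,0.0051,-0.0017,0,0,0,-1,0,0.0052,-0.0013,0,0,0,-1,0,0.0053,-0.001,0,0,0,-1,0,0.0054,-0.0006,0,0,0,-1,0,0.005,0,0,0,0,-1]' && python3 -m jog '[0,0,0,0,0,0,-1,0,0,0,0,0,0,-1,0,0,0,0,0,0,-1,0,0,0,0,0,0,-1,0,0,0,0,0,0,-1,0,0,0,0,0,0,-1,0,0,0,0,0,0,-1,0,0,0,0,0,0,-1]' 12
python3 - <<'E'
from h import *
s=r.sense();print(L(s["position"]),s["wrist_force"])
import cv2
cv2.imwrite("pics/s8.png",r.camera("scene")[:,:,::-1])
cv2.imwrite("pics/t8.png",cv2.resize(r.camera("top")[200:360,130:370,::-1],None,fx=3.3,fy=3.3))
E
```

```text
clock: 11.2
position: [545.5, -60.0, 167.8]
orientation: [-2.039, -2.387, 0.003]
wrist_force: [-6.6, -2.1, 5.3]
gripper_width: 22.0
clock: 12.0
position: [546.4, -59.9, 167.7]
orientation: [2.04, 2.389, -0.0]
wrist_force: [-4.4, -2.9, 5.5]
gripper_width: 21.7
[  -1.55535655 -124.88736717  167.74523911] [-4.3824333  -2.87549205  5.53966931]
```

View pics/s8.png

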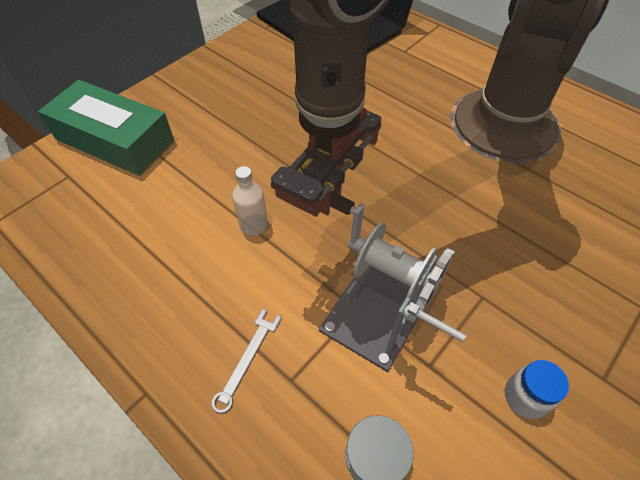

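View pics/t8.png

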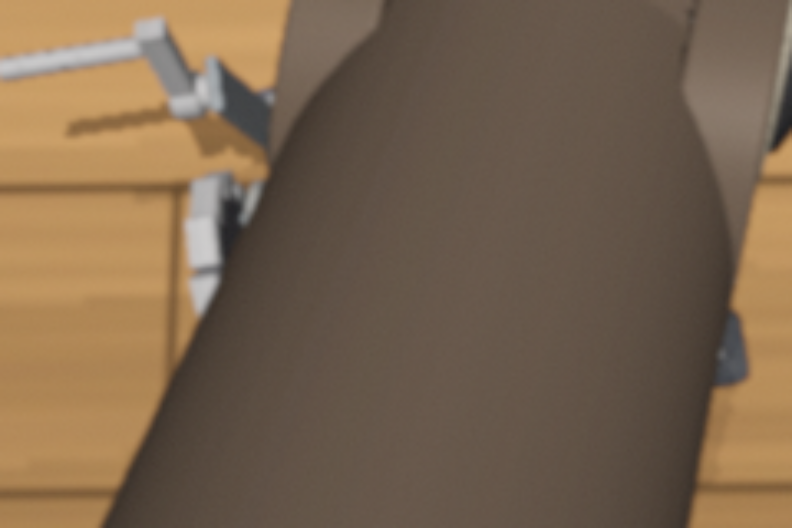

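x is -1.6, so q≈-0.02. The crank arm is upright in the scene view and the pawl is back. I'll release and rise.

```bash
python3 -m jog '[0,0,0,0,0,0,0.2,0,0,0,0,0,0,0.2,0,0,0,0,0,0,0.2,0,0,0,0,0,0,0.2,0,0,-0.015,0,0,0,0.2,0,0,-0.025,0,0,0,0.2,0,0,-0.025,0,0,0,0.2,0,0,-0.025,0,0,0,0.2]' && python3 -m jog '[-0.005,-0.02,-0.01,0,0,0,0.2,-0.005,-0.03,-0.01,0,0,0,0.2,0,-0.03,0,0,0,0,0.2,0,-0.03,0,0,0,0,0.2,0,-0.02,0,0,0,0,0.2,0,0,0,0,0,0,0.2,0,0,0,0,0,0,0.2,0,0,0,0,0,0,0.2]'
python3 - <<'E'
from h import *
s=r.sense();print(L(s["position"]),s["wrist_force"])
import cv2
for n in("scene","top"): cv2.imwrite(f"pics/{n}9.png",r.camera(n)[:,:,::-1])
a=cv2.imread("pics/scene9.png")[160:380,310:490]; cv2.imwrite("pics/scene9c.png",cv2.resize(a,None,fx=2.7,fy=2.7,interpolation=2))
for q in(-.2,0,.2):
  print(q,[np.round(proj("scene",W([75*np.sin(q),y,110+75*np.cos(q)]))) for y in(-84,-164)])
E
```

```text
clock: 12.9
position: [546.6, -59.0, 257.9]
orientation: [-2.039, -2.39, 0.0]
wrist_force: [0.1, -0.0, -0.3]
gripper_width: 52.3
clock: 13.7
position: [420.9, -89.1, 277.2]
orientation: [2.038, 2.39, 0.0]
wrist_force: [-0.3, -0.2, 0.4]
gripper_width: 52.8
[-130.05232226 -134.1008954   277.17503564] [-0.30987614 -0.19336766  0.37445611]
-0.2 [array([356., 203.]), array([311., 181.])]
0 [array([351., 209.]), array([306., 187.])]
0.2 [array([346., 216.]), array([300., 193.])]
```

View pics/scene9.png

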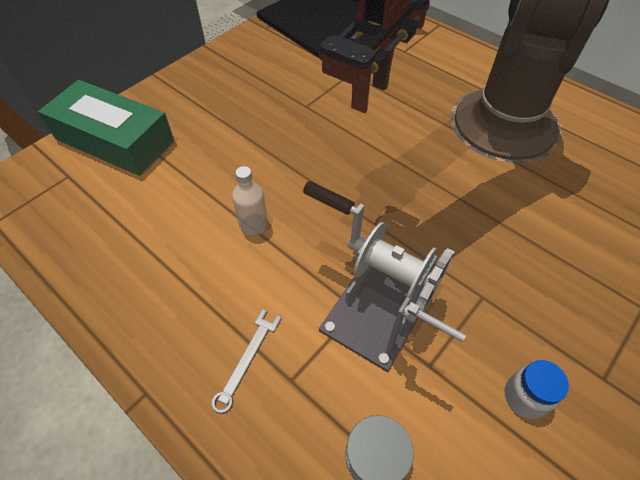

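View pics/scene9c.png

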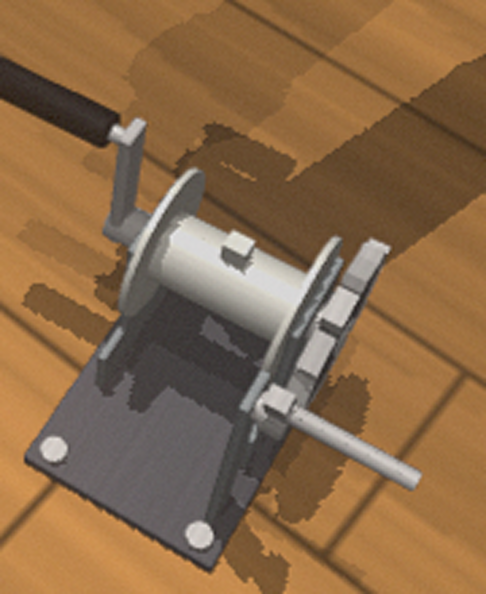

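View pics/top9.png

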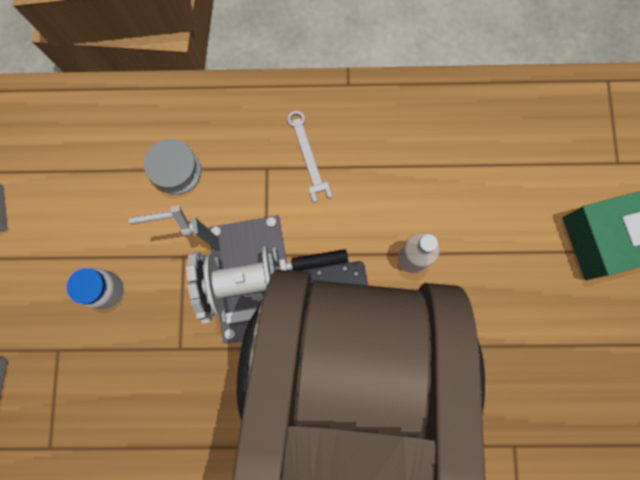

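The handle ends at scene (351,208) and about (306,187) match the q=0 projection (351,209)/(306,187). The pawl is back with its rod at top (130–175,218), the bottle stands at (420,252), and the arm is clear. I'll hand it in.

```bash
python3 -c "
from station import r
print(r.sense()['clock'],abs(r.sense()['joint_velocities']).max());print(r.finish_job())"
```

```text
13.8 0.0055006500939579085
the job is handed in; nothing more can be done
None
```

I threw the pawl back, turned the crank to upright and handed the job in at 13.8 s, inside the 53 s limit. The hand-in reports no verdict.

- **Pawl:** I pinched the finger rod and followed its arc until the tool's position put it at about 1.95 rad, then let go. It was still thrown back in the last pictures.
- **Crank:** I gripped the handle at about -1.14 rad and turned it over the top. The tool put it at about -0.02 rad, and after release the handle's ends in the scene view matched an upright crank to within a pixel or so.
- **Bottle and forces:** The bottle was still standing where it began. The wrist force readings I took never passed about 25 N. At the end the arm was clear of everything and read near zero.
- **One mismatch:** Halfway round the crank the force showed I was slightly inside the arc, so I raised the path a little and carried on. No check failed.

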